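Chock the winder drum against the back fence

TASK

The brass winder drum on the tilted service board must be held still for cleaning: take the wooden wedge chock from the open drawer, set it on the board below the drum with its thin end uphill, and push it under the drum's low side so that the drum rolls up off its two stop pegs and comes fully home against the back fence. The fence is clamped at a different place each time, so feel for it: once the drum touches it, press the chock home with about 12 N more than it took to roll the drum (harder would mark the polished brass), then let go so that the chock alone keeps the drum against the fence. Leave everything else where it is.

Things in the scene. Friction and masses are not known exactly. Their poses are not given: they have to be found in the camera images.
- board: Fixed tilted service board, no side walls. Origin on the bench under its middle; z up, x level towards the high end, y to the left seen from the low end. Its flat grey top, 200 mm wide, rises 10 degrees towards +x, 39.6 mm above the bench over the origin; along the slope it reaches 165 mm to either side of there. Near the high end the aluminium back fence stands square to the slope, 50 mm tall.
- slope_mid (a point): Middle of the board's top surface. Axes as board (level, not tilted). The fence is clamped in slots and its pose is not measured: its face is 106 to 130 mm uphill of here along the slope. The drum is home when its curved side touches the fence, its axis then 38 mm from the face. Half or more of the push added after that reaches the fence; 3 to 18 N there is right.
- peg_left (a point): Centre of the top of the left stop peg: steel pin, 10 mm in diameter, standing 10 mm out of the slope, 56 mm left of the board's centre line, 51 mm downhill of the middle. At the start the drum leans on both pegs.
- peg_right (a point): The right stop peg, the same, 56 mm right of the centre line.
- drum_center (a point): Centre of the polished brass winder drum, a cylinder 76 mm in diameter, 130 mm long, 1.3 to 2 kg, lying across the slope; its own y is its axis (x and z turn as it rolls). Steel axle ends stick out 17 mm at each end. It rolls freely: left alone it rolls down to the pegs. Rolling it up with the chock takes a push of 4 to 12 N along the slope. It starts 20 mm downhill of slope_mid.
- chock_grip (a point): Place to grip the chock: middle of its thick rear part, half-way up (19 mm above its underside, 25 mm behind its centre). Its x points to the thin end, z up, y across. The upright sides are 44 mm apart; the flat top reaches 19 mm to either side of here along x. It starts flat on the floor of the open drawer, thin end roughly away from the robot.
- chock_toe (a point): Middle of the thin end (3 mm thick) at the underside, 69 mm ahead of chock_grip. Chock: a pale wooden wedge with a black rubber sole, 88 mm long, 44 wide, 38 high, 110 g; smooth face at 35 degrees to the sole. The sole must lie flat on the slope; the rubber grips it. When chock and drum touch, both on the slope, this point is 16 mm downhill of the drum's axis along the slope.
- drawer_floor (a point): Point on the floor of the open top drawer of the grey three-drawer steel organiser, mid-width, 28 mm in front of the middle of the drawer's length. Inside it is 215 mm long (x) and 218 mm wide; side walls 47 mm and front panel 57 mm above this floor. It is pulled out 150 to 175 mm towards the robot (-x); the cabinet's top is 69 mm above this floor.
- pad_center (a point): Bystander: flat black rubber pad, 75 x 44 x 20 mm, also in the drawer. Its centre.
- shell_center (a point): Bystander: transparent green cassette shell, 100 x 64 x 13 mm, on the bench. Its centre.
- reel_table_center (a point): Bystander: polished brass reel table, a disc 90 mm across with a spindle, 44 mm high, on the bench. Its axis, 12 mm up.
- knob_center (a point): Bystander: black knurled volume knob, 35 mm across, 18 mm high, on the bench beside the board. Its centre.
- cleaner_center (a point): Bystander: amber bottle, 48 mm across, 115 mm high. Its axis, 50 mm up.
- driver_grip (a point): Bystander: screwdriver, 190 mm long. The middle of its handle.
There are look-alikes about, which are no part of the job. Leave any turquoise look-alike of the part that bears drum_center alone. Leave any green look-alike of the part that bears chock_grip alone.

How it is judged:
By the outcome, as a careful person would: the job done as asked, in the order asked, and still so for the second after the job is handed in, with the robot touching nothing.
It also fails if it takes over 72 s, if anything falls off the work surface, if the arm or the gripper's body presses on something with over 40 N, if the wrist force passes 120 N, or if a joint passes its speed limit or range.

ROBOT

A 7-joint arm with a two-finger parallel gripper is mounted at the origin on the work surface. World frame = base frame: x ahead of the robot, y to its left, z up, the work surface at z = 0. Lengths are in m, angles in degrees, forces in N, time in s.
With the tool pointing down it reaches from about 0.4 to 0.85 m from the base axis. Payload 6.9 kg.
Tool frame: the origin (TCP) lies midway between the tips of the shut fingers; the grasp point (between the pads) lies 19 mm behind it; z points along the fingers, y is the direction in which the jaws open and shut (so a half turn about z gives the same grasp; the last joint's range is limited). The gripper opens to 85 mm and grips with 20 to 120 N. Pads are 22 mm wide; open, the fingers measure 114 mm over their backs; the gripper's body (76 mm by 85 mm) begins 54 mm behind the grasp point. The pads swing forward as they close: fully open they stand 13 mm farther back than shut.
Start: joints at [-58.871, 29.078, -13.613, 85.955, 7.202, 65.827, -8.869], TCP at [0.265, 0.566, 0.201] pointing down, gripper open.
Joint ranges: [-176.47, 176.47], [-13.61, 117.27], [-81.72, 77.17], [0.22, 143.17], [-87.28, 267.28], [10, 112.55], [-165.47, 165.47]. Speed limits (degrees/s): [136.94, 136.94, 180, 180, 180, 180, 180].

INTERFACE

Orientations are given as [roll, pitch, yaw] about the fixed x, y, z axes, in that order (R = Rz(yaw) Ry(pitch) Rx(roll)).
In Python, from plant import observe, cams, robot gives the robot as it stands.
- The arm moves only by the tool drive_tool, never from a script. Its argument "deltas" is a list of rows, each an object with "delta_rot": the turn, a rotation vector about the tool's x, y, z in rad, a list of three; "slide": the shift along the tool's x, y, z in cm, a list of three; "gripper": the opening, from -1 (shut) to 1 (fully open). In form: [{"delta_rot": [wx, wy, wz], "slide": [tx, ty, tz], "gripper": gripper}, ...]. A call has 1 to 10 rows; each row is the pose to reach, as a shift and turn from the pose commanded when the call began, along the tool's axes at that moment; what a row does not reach only later rows make up. A row lasts 1/10 s, in which the tool goes at most 50 mm and 8.59 degrees, less where a joint would pass 70% of its speed; a pose out of reach is approached as far as the arm can. A call with a gripper value outside its range is refused whole. The fingers move at their own pace and stop on an object; "newtons" is the grip in N (left out, the last holds). Time passes only in rows, so rows that repeat a pose let the fingers close. It gives the time, the measured TCP pose, the force and the opening at its end, in the units of the state.
- observe(): the state, without advancing time (a new reading comes with each control period).
- cams.grab_frame(name): name is "side" or "top"; returns the picture (384x512x3 uint8, red, green, blue); there is no depth.
- cams.get_calibration(name): a dict with "camera_matrix" (3x3 intrinsics, pixels), "T" (4x4, takes a point from camera to world coordinates). Camera axes: x right, y up, looking along -z (the intrinsics and any distortion apply to the point x, -y, -z); pixel columns grow to the right and rows downward; lengths in m; the calibration is good to about 2 mm. A picture is of the moment at which its call begins. get_calibration takes no time and is no camera call.
- robot.sign_off(): hands the job in, once; it reports no verdict.
The state is a dict: "time_s": time; "joint_pos": joint angles; "dq": joint speeds; "joint_efforts": joint torques, N m; "eef_pos": TCP position; "orientation": TCP orientation; "ft_force": force on the tool from outside, world axes, zero at the start; "wrist_torque": the same for the moment, N m; "grip_width": finger opening in m.
Only numpy, scipy, OpenCV 4.12 (cv2) and the standard library are available. Lean on these libraries where they do the work, as an engineer would, in place of code of your own. Each camera call takes 0.05 s, during which the arm holds its last target. There are 200 camera calls.

## Working session

There is one attempt and no reset: what is moved stays moved. The work goes in short steps, Python scripts to look and compute and a tool call to move; the robot and the scene stay as the last step left them, time stands still between calls to the robot, and variables do not carry over. Pictures are saved under pics/ and viewed, about 8 in all and at most 12, crops included, and the job is handed in when it is done.

Besides the shell and the picture viewer there is one more tool, called after "Emit:" by a JSON object that holds its "op" and its "data". drive_tool: Moves the arm, as the interface text tells. Its arguments: {"type":"object","properties":{"deltas":{"type":"array"},"newtons":{"type":"number"}},"required":["deltas"]}

```bash
mkdir -p pics; ls
python3 - <<'E'
from plant import observe,cams,robot
import cv2,numpy as np
s=observe();print(s)
for n in("side","top"):
    im=cams.grab_frame(n);cv2.imwrite(f"pics/{n}0.png",cv2.resize(im[:,:,::-1],None,fx=1.5,fy=1.5,interpolation=cv2.INTER_CUBIC));cv2.imwrite(f"{n}_raw0.png",im[:,:,::-1])
    print(n,cams.get_calibration(n))
E
```

```text
pics
{'time_s': 0.0, 'joint_pos': array([-58.87034905,  29.12552042, -13.60963827,  86.00961956,
         7.20283939,  65.82791263,  -8.86977889]), 'dq': array([-0.041751  ,  0.03180649,  0.0133218 , -0.03111503, -0.00616433,
       -0.03846476,  0.03311026]), 'joint_efforts': array([ 1.24541916e-04, -6.20596433e+01, -2.18640044e+00, -2.49655169e+01,
        1.28224050e-02,  1.16336276e-02, -1.50308250e-05]), 'eef_pos': array([0.26480649, 0.56549874, 0.20052474]), 'orientation': array([-1.79895952e+02,  2.62701704e-03,  1.54916498e+02]), 'ft_force': array([-0.17637215,  0.26999701, -0.55940726]), 'wrist_torque': array([0.00113251, 0.00101997, 0.04417753]), 'grip_width': 0.08557237461942631}
side {'camera_matrix': array([[365.92442225,   0.        , 259.2692188 ],
       [  0.        , 365.92442225, 187.24339006],
       [  0.        ,   0.        ,   1.        ]]), 'T': array([[ 0.96472798,  0.17249551, -0.19885982,  0.3254652 ],
       [-0.26316281,  0.61263188, -0.74527009, -0.7622649 ],
       [-0.00672788,  0.77131542,  0.63641752,  0.73255387],
       [ 0.        ,  0.        ,  0.        ,  1.        ]])}
top {'camera_matrix': array([[372.6168108 ,   0.        , 252.93840163],
       [  0.        , 372.6168108 , 183.78686966],
       [  0.        ,   0.        ,   1.        ]]), 'T': array([[-0.01937954,  0.99644354, -0.0820043 ,  0.39108547],
       [-0.99973808, -0.01831412,  0.01372455, -0.05042196],
       [ 0.0121739 ,  0.08224879,  0.99653747,  1.3104375 ],
       [ 0.        ,  0.        ,  0.        ,  1.        ]])}
```

View pics/side0.png

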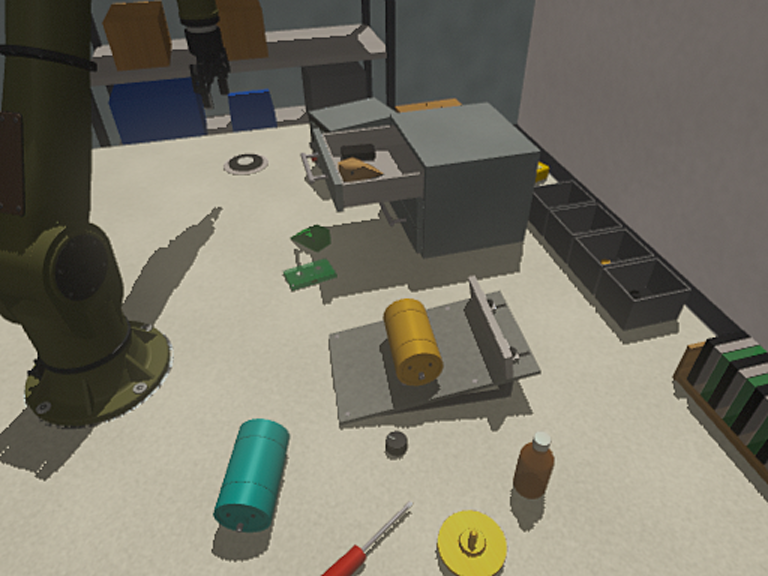

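View pics/top0.png

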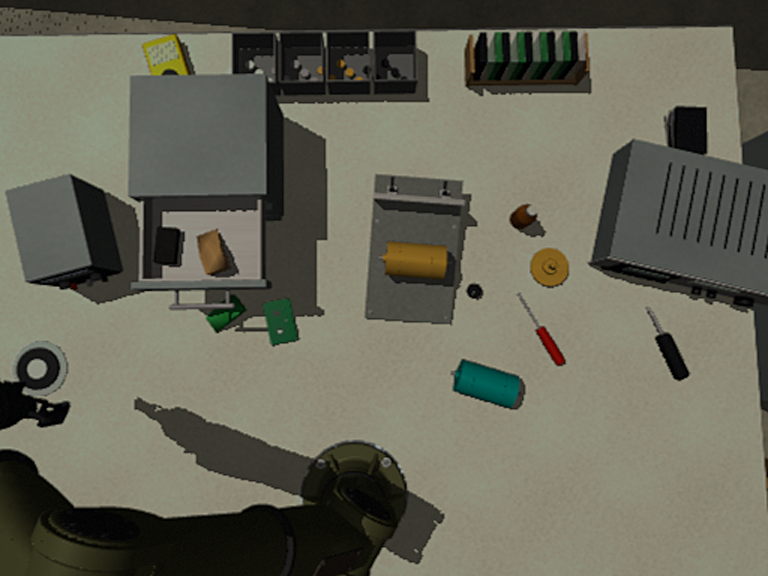

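The side view shows the drum at (413,340), the board, and the chock in the drawer at (360,167). In the top view:
- **Chock candidates:** wooden wedge in the drawer (212,252), which I choose. The green wedge on the bench (225,313) is the look-alike, and the black pad is at (167,245).
- **Drum candidates:** brass (415,260), which I choose. The turquoise one (488,384) and the yellow reel table (549,267) are not it.

Next, one close crop of both.

Run:
```python
import cv2,numpy as np
t=cv2.imread("top_raw0.png");s=cv2.imread("side_raw0.png")
def crop(im,x,y,w,h,f):
    c=cv2.resize(im[y:y+h,x:x+w],None,fx=f,fy=f,interpolation=cv2.INTER_CUBIC)
    for i in range(0,w,10):
        cv2.line(c,(i*f,0),(i*f,6),(0,0,255),1); cv2.putText(c,str(x+i),(i*f,16),0,.35,(0,0,255),1)
    for i in range(0,h,10):
        cv2.line(c,(0,i*f),(6,i*f),(0,0,255),1); cv2.putText(c,str(y+i),(8,i*f+4),0,.35,(0,0,255),1)
    return np.clip(c.astype(float)*1.3,0,255).astype('uint8')
a=crop(t,84,120,100,80,4);b=crop(t,238,110,80,110,4)
b=cv2.copyMakeBorder(b,0,0,0,0,0);A=cv2.copyMakeBorder(a,0,440-320,0,0,0)
cv2.imwrite("pics/c1.png",np.hstack([A,b]))
cv2.imwrite("pics/c2.png",crop(s,195,80,100,65,8))
```

```text
(no output)
```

View pics/c1.png

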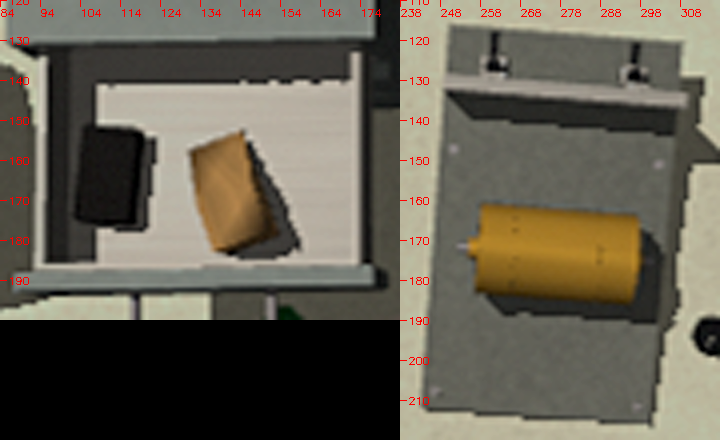

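View pics/c2.png

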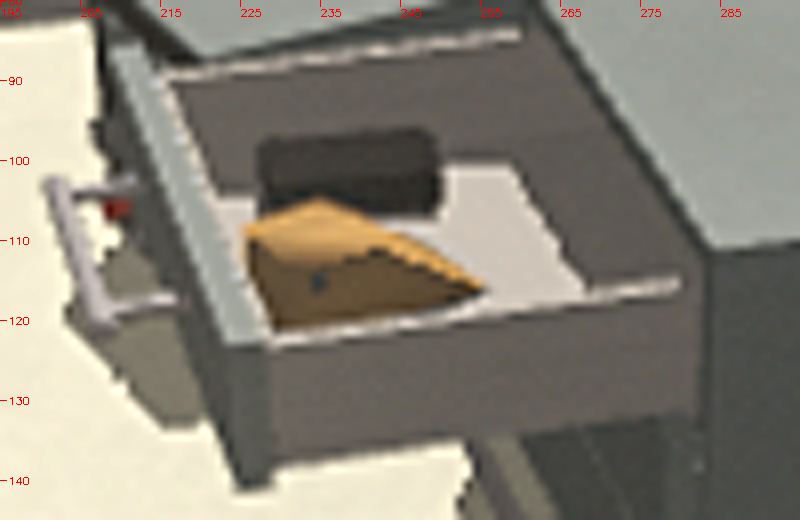

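The crops confirm a wooden wedge, with its toe up-left at raw top-view pixels (131.5,157) and (144.5,152) and its thick end at (137.5,182.5) and (152.5,178.5). The pad sits to its left. Board corners in the top view are (250.5,116), (308.5,120.5), (301,216) and (244,212). Next I fit the poses.

```bash
cat > h.py <<'E'
import numpy as np
from plant import observe,cams,robot
from scipy.optimize import least_squares
from scipy.spatial.transform import Rotation as R
C={n:cams.get_calibration(n) for n in("side","top")}
def proj(n,p):
    T=C[n]["T"];q=(np.atleast_2d(p)-T[:3,3])@T[:3,:3];K=C[n]["camera_matrix"]
    return np.c_[K[0,2]+K[0,0]*q[:,0]/-q[:,2],K[1,2]-K[1,1]*q[:,1]/-q[:,2]]
def place(v,p):
    c,s=np.cos(v[2]),np.sin(v[2]);p=np.asarray(p,float)
    return np.c_[v[0]+c*p[:,0]-s*p[:,1],v[1]+s*p[:,0]+c*p[:,1],p[:,2]]
def fit(obs,v0,zf=False):
    def f(v):
        r=[]
        for n,pts,px in obs:
            p=place(v,pts)
            if zf:p[:,2]+=v[3]
            r.append((proj(n,p)-px).ravel())
        return np.concatenate(r)
    s=least_squares(f,v0,loss="soft_l1");return s.x,f(s.x).reshape(-1,2).round(1)
E
cat > m.py <<'E'
from h import *
# board
a=np.radians(10);X=.165*np.cos(a);Z=.165*np.sin(a)
bp=[(X,.1,.0396+Z),(X,-.1,.0396+Z),(-X,.1,.0396-Z),(-X,-.1,.0396-Z)]
b,r=fit([("top",bp,[(250.5,116.2),(308.5,120.5),(244,212),(301,216.2)]),("side",bp,[(333,194),(360,248),(220,222),(227,278.5)])],[.55,-.1,0])
print("board",b[:2],np.degrees(b[2]),r.tolist())
c,r2=fit([("top",[(.044,.022,.003),(.044,-.022,.003),(-.044,.022,.038),(-.044,-.022,.038)],[(131.5,157),(144.5,152),(137.5,182.5),(152.5,178.5)]),
("side",[(.044,-.022,.0015),(-.044,-.022,.038),(-.044,-.022,0)],[(253.5,116),(225.8,109.5),(229,121)])],[.5,.3,.3,.15],True)
print("chock",c,np.degrees(c[2]),r2.tolist())
v=place(c,[(-.025,0,.019),(.044,0,0)]);v[:,2]+=c[3];print("grip,toe",v)
# drawer rim: front panel inner top edge
E
python3 m.py
```

```text
board [ 0.55401623 -0.14857929] -5.542818521744813 [[0.3, -0.5], [1.0, -0.1], [-0.6, -0.5], [-0.3, -0.2], [0.3, -1.0], [0.4, -1.3], [-1.4, 0.1], [-1.3, 2.7]]
chock [0.53715585 0.27066182 0.30605125 0.16704245] 17.53544509253974 [[0.3, 0.6], [1.0, 1.1], [-0.6, 1.2], [-1.4, 0.5], [1.1, -2.9], [4.2, 0.5], [1.7, 0.1]]
grip,toe [[0.51331758 0.26312943 0.18604245]
 [0.5791112  0.28391884 0.16704245]]
```

```bash
cat >> m.py <<'E'
def tri(pt,ps):
    s=least_squares(lambda p:np.r_[proj("top",p)[0]-pt,proj("side",p)[0]-ps],[.6,.2,.2]);return s.x.round(4),s.fun.round(1)
print("cab top FR",tri((178,130),(282.7,110.5)))
print("cab top rear R",tri((178.3,50),(537/1.5,154/1.5)))
print("drawer right rim front",tri((174.5,187),(228,122)))
import cv2
s=cv2.imread("side_raw0.png");t=cv2.imread("top_raw0.png")
V=[(.044,y,z) for y in(-.022,.022) for z in (0,.003)]+[(-.044,y,z) for y in(-.022,.022) for z in(0,.038)]+[(-.006,y,.038) for y in(-.022,.022)]
P=place(c,V);P[:,2]+=c[3]
print(np.c_[np.array(V)*1e3,proj("side",P),proj("top",P)].round(1))
f=8
im=cv2.resize(s[85:130,215:265],None,fx=f,fy=f,interpolation=cv2.INTER_CUBIC)
for p in proj("side",P):cv2.circle(im,tuple(((p-[215,85]+.5)*f).astype(int).tolist()),3,(0,255,0),1)
im2=cv2.resize(t[145:190,122:160],None,fx=f,fy=f,interpolation=cv2.INTER_CUBIC)
for p in proj("top",P):cv2.circle(im2,tuple(((p-[122,145]+.5)*f).astype(int).tolist()),3,(0,255,0),1)
cv2.imwrite("pics/ov.png",np.hstack([im,im2]))
E
python3 m.py
```

```text
board [ 0.55401623 -0.14857929] -5.542818521744813 [[0.3, -0.5], [1.0, -0.1], [-0.6, -0.5], [-0.3, -0.2], [0.3, -1.0], [0.4, -1.3], [-1.4, 0.1], [-1.3, 2.7]]
chock [0.53715585 0.27066182 0.30605125 0.16704245] 17.53544509253974 [[0.3, 0.6], [1.0, 1.1], [-0.6, 1.2], [-1.4, 0.5], [1.1, -2.9], [4.2, 0.5], [1.7, 0.1]]
grip,toe [[0.51331758 0.26312943 0.18604245]
 [0.5791112  0.28391884 0.16704245]]
cab top FR (array([0.643 , 0.1528, 0.2253]), array([-0. ,  0.2,  0.2, -0. ]))
cab top rear R (array([0.8889, 0.1537, 0.2164]), array([-0.3,  0.9,  1. , -0.2]))
drawer right rim front (array([0.4792, 0.1671, 0.2045]), array([ 0.1, -0.8, -0.8,  0.1]))
[[ 44.  -22.    0.  254.6 113.5 145.8 153.3]
 [ 44.  -22.    3.  254.6 112.7 145.5 153.1]
 [ 44.   22.    0.  247.5 108.2 132.1 157.8]
 [ 44.   22.    3.  247.5 107.4 131.8 157.6]
 [-44.  -22.    0.  230.7 121.1 154.3 180.2]
 [-44.  -22.   38.  230.  110.  151.1 179. ]
 [-44.   22.    0.  224.  115.3 140.6 184.7]
 [-44.   22.   38.  223.1 104.4 136.9 183.7]
 [ -6.  -22.   38.  240.8 106.8 147.3 167. ]
 [ -6.   22.   38.  233.7 101.4 133.1 171.6]]
```

View pics/ov.png

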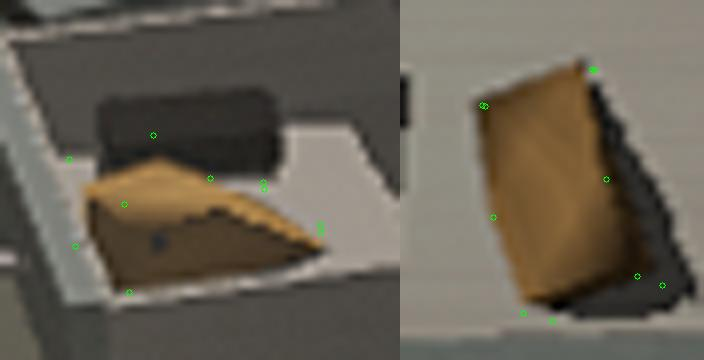

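```bash
sed -i 's/^("side",\[(.044,-.022,.0015).*$/("side",[(.044,-.022,.0015),(-.044,.022,.038),(-.006,-.022,.038),(-.006,.022,.038)],[(255,116),(226,109),(242.5,111.2),(235,105)])],[.5,.3,.3,.15],True)/' m.py; python3 m.py
```

```text
board [ 0.55401623 -0.14857929] -5.542818521744813 [[0.3, -0.5], [1.0, -0.1], [-0.6, -0.5], [-0.3, -0.2], [0.3, -1.0], [0.4, -1.3], [-1.4, 0.1], [-1.3, 2.7]]
chock [0.54229465 0.27510593 0.35308188 0.15066235] 20.23010172093646 [[0.0, 0.4], [0.3, 0.3], [0.3, 0.1], [-0.9, -1.2], [0.8, 0.5], [-1.1, -0.3], [0.1, -0.5], [0.0, 0.4]]
grip,toe [[0.51883687 0.26646115 0.16966235]
 [0.58358036 0.29032074 0.15066235]]
cab top FR (array([0.643 , 0.1528, 0.2253]), array([-0. ,  0.2,  0.2, -0. ]))
cab top rear R (array([0.8889, 0.1537, 0.2164]), array([-0.3,  0.9,  1. , -0.2]))
drawer right rim front (array([0.4792, 0.1671, 0.2045]), array([ 0.1, -0.8, -0.8,  0.1]))
[[ 44.  -22.    0.  255.8 116.9 145.1 152.5]
 [ 44.  -22.    3.  255.8 116.1 144.8 152.3]
 [ 44.   22.    0.  248.2 111.7 131.8 157.5]
 [ 44.   22.    3.  248.2 110.9 131.5 157.4]
 [-44.  -22.    0.  232.9 124.9 154.8 178.5]
 [-44.  -22.   38.  232.3 114.1 151.6 177.3]
 [-44.   22.    0.  225.6 119.4 141.4 183.6]
 [-44.   22.   38.  224.9 108.7 137.8 182.6]
 [ -6.  -22.   38.  242.6 110.7 147.3 165.6]
 [ -6.   22.   38.  235.  105.4 133.5 170.9]]
```

View pics/ov.png

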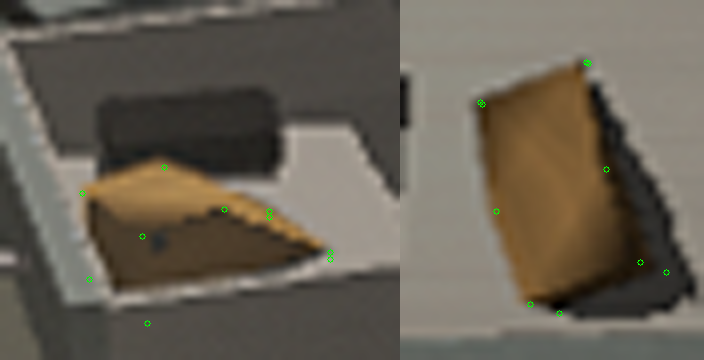

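The overlay now fits both views to within 1 px. The chock grip is at (0.519, 0.2665, 0.170) with yaw 20°. Next I work out the approach moves.

```bash
cat >> h.py <<'E'
def Rt(rpy):return R.from_euler("xyz",rpy,degrees=True)
def delta(p,rpy,p0,rpy0):
    "slide cm + rotvec, in tool axes of pose 0"
    R0=Rt(rpy0);return (R0.inv().apply(np.array(p)-p0)*100).round(2),(R0.inv()*Rt(rpy)).as_rotvec().round(4)
B=np.array([.5540,-.1486]);BY=np.radians(-5.54)
def slope(s,h,w=0):
    "world point s uphill of slope_mid, h normal to slope, w left"
    a=np.radians(10);x=s*np.cos(a)-h*np.sin(a);z=.0396+s*np.sin(a)+h*np.cos(a)
    return np.array([B[0]+x*np.cos(BY)-w*np.sin(BY),B[1]+x*np.sin(BY)+w*np.cos(BY),z])
E
python3 - <<'E'
from h import *
s=observe();p0,o0=s['eef_pos'],s['orientation']
print(delta([.265,.5655,.33],o0,p0,o0))
print(delta([.519,.2665,.33],[180,0,-159.8],p0,o0))
print(delta([.519,.2665,.20],[180,0,-159.8],p0,o0))
E
```

```text
(array([ -0.02,  -0.02, -12.94]), array([0., 0., 0.]))
(array([-35.7 , -16.33, -12.91]), array([-1.500e-03, -6.000e-04, -7.903e-01]))
(array([-35.7 , -16.31,   0.09]), array([-1.500e-03, -6.000e-04, -7.903e-01]))
```

Emit:
{"op": "drive_tool", "data": {"deltas": [{"delta_rot": [0, 0, 0], "slide": [0, 0, -4], "gripper": 0.65}, {"delta_rot": [0, 0, 0], "slide": [0, 0, -8], "gripper": 0.65}, {"delta_rot": [0, 0, -0.1], "slide": [-3, -1.4, -12], "gripper": 0.65}, {"delta_rot": [0, 0, -0.2], "slide": [-7, -3.2, -12.9], "gripper": 0.65}, {"delta_rot": [0, 0, -0.32], "slide": [-11.5, -5.3, -12.9], "gripper": 0.65}, {"delta_rot": [0, 0, -0.44], "slide": [-16, -7.3, -12.9], "gripper": 0.65}, {"delta_rot": [0, 0, -0.56], "slide": [-20.5, -9.4, -12.9], "gripper": 0.65}, {"delta_rot": [0, 0, -0.68], "slide": [-25, -11.4, -12.9], "gripper": 0.65}, {"delta_rot": [0, 0, -0.79], "slide": [-29.5, -13.5, -12.9], "gripper": 0.65}, {"delta_rot": [0, 0, -0.79], "slide": [-33, -15, -12.9], "gripper": 0.65}]}}

```text
time_s: 1.1
eef_pos: [0.5021, 0.2868, 0.33]
orientation: [-179.9, -0.0, -159.8]
ft_force: [-0.2, -0.0, -0.2]
grip_width: 0.0706
```

Emit:
{"op": "drive_tool", "data": {"deltas": [{"delta_rot": [0, 0, 0], "slide": [-0.95, -2.85, 0], "gripper": 0.65}, {"delta_rot": [0, 0, 0], "slide": [-0.95, -2.85, 4], "gripper": 0.65}, {"delta_rot": [0, 0, 0], "slide": [-0.95, -2.85, 8], "gripper": 0.65}, {"delta_rot": [0, 0, 0], "slide": [-0.95, -2.85, 11], "gripper": 0.65}, {"delta_rot": [0, 0, 0], "slide": [-0.95, -2.85, 12], "gripper": 0.65}, {"delta_rot": [0, 0, 0], "slide": [-0.95, -2.85, 12], "gripper": 0.65}]}}

```text
time_s: 1.7
eef_pos: [0.5184, 0.2664, 0.2092]
orientation: [-180.0, -0.2, -159.8]
ft_force: [0.0, -0.5, -0.5]
grip_width: 0.0704
```

Run:
```python
from h import *
import cv2
s=observe();print(s['eef_pos'],s['ft_force'])
t=cams.grab_frame("top")[:,:,::-1];d=cams.grab_frame("side")[:,:,::-1]
p=s['eef_pos'];print(proj("top",p),proj("side",p))
f=8
a=cv2.resize(t[140:195,115:165],None,fx=f,fy=f,interpolation=cv2.INTER_CUBIC);b=cv2.resize(d[80:135,210:260],None,fx=f,fy=f,interpolation=cv2.INTER_CUBIC)
cv2.imwrite("pics/g1.png",np.hstack([a,b]))
```

```text
[0.51837924 0.2663664  0.20921838] [ 0.0321246  -0.52219356 -0.50242818]
[[140.6369547  173.49964272]] [[233.20279926 103.70929062]]
```

View pics/g1.png

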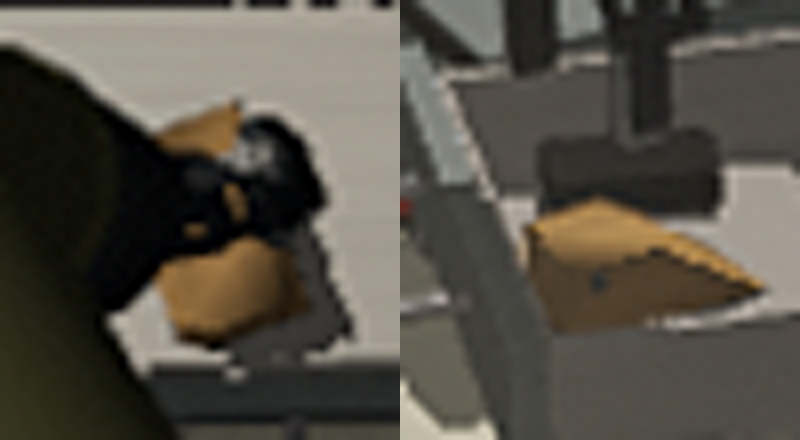

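The fingers straddle the chock's thick part: top view around (205,185) in the crop, side view just behind the crest. Descending.

Emit:
{"op": "drive_tool", "data": {"deltas": [{"delta_rot": [0, 0, 0], "slide": [0, 0, 2], "gripper": 0.65}, {"delta_rot": [0, 0, 0], "slide": [0, 0, 3.5], "gripper": 0.65}, {"delta_rot": [0, 0, 0], "slide": [0, 0, 4.5], "gripper": 0.65}, {"delta_rot": [0, 0, 0], "slide": [0, 0, 4.8], "gripper": 0.65}, {"delta_rot": [0, 0, 0], "slide": [0, 0, 4.8], "gripper": 0.65}]}}

```text
time_s: 2.3
eef_pos: [0.5193, 0.2671, 0.163]
orientation: [180.0, 0.0, -159.8]
ft_force: [0.6, 0.6, -0.1]
grip_width: 0.0701
```

Emit:
{"op": "drive_tool", "data": {"deltas": [{"delta_rot": [0, 0, 0], "slide": [0, 0, 0], "gripper": 0.2}, {"delta_rot": [0, 0, 0], "slide": [0, 0, 0], "gripper": 0}, {"delta_rot": [0, 0, 0], "slide": [0, 0, 0], "gripper": -0.3}, {"delta_rot": [0, 0, 0], "slide": [0, 0, 0], "gripper": -0.3}, {"delta_rot": [0, 0, 0], "slide": [0, 0, 0], "gripper": -0.3}], "newtons": 60}}

```text
time_s: 2.8
eef_pos: [0.5199, 0.2674, 0.1638]
orientation: [180.0, 0.2, -159.8]
ft_force: [0.3, -1.0, 5.0]
grip_width: 0.0297
```

Run:
```python
from h import *
import cv2
s=observe();print(s['eef_pos'],s['ft_force'],s['grip_width'])
t=cams.grab_frame("top")[:,:,::-1];d=cams.grab_frame("side")[:,:,::-1]
f=8
a=cv2.resize(t[140:195,115:165],None,fx=f,fy=f,interpolation=cv2.INTER_CUBIC);b=cv2.resize(d[80:135,210:260],None,fx=f,fy=f,interpolation=cv2.INTER_CUBIC)
cv2.imwrite("pics/g2.png",np.clip(np.hstack([a,b])*1.4,0,255).astype('uint8'))
```

```text
[0.51986125 0.26739116 0.16377362] [ 0.27085034 -0.99457652  5.00480512] 0.029744627491184415
```

View pics/g2.png

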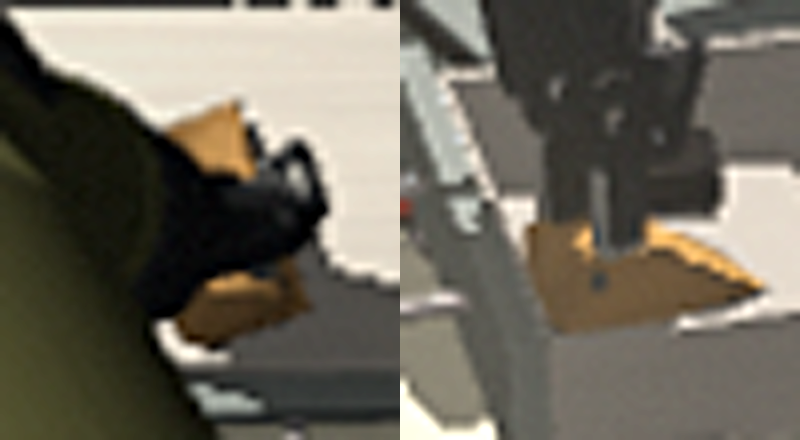

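Run:
```python
from h import *
for z in(.15,.164,.18,.19):print(z,proj("side",[.5257,.2515,z]),proj("side",[.5199,.2674,z]))
```

```text
0.15 [[237.3990891 122.5147025]] [[234.55686593 120.38522406]]
0.164 [[237.20091334 118.60164898]] [[234.33882172 116.49176353]]
0.18 [[236.97065676 114.05514773]] [[234.08551869 111.96871134]]
0.19 [[236.82465874 111.17236284]] [[233.92492902 109.10117571]]
```

The fingers shut to 30 mm above the chock: their tips are on its top, with 5 N upward. I had gone too high. Reopen, then feel downwards.

Emit:
{"op": "drive_tool", "data": {"deltas": [{"delta_rot": [0, 0, 0], "slide": [0, 0, -1], "gripper": 0.65}, {"delta_rot": [0, 0, 0], "slide": [0, 0, -1], "gripper": 0.65}, {"delta_rot": [0, 0, 0], "slide": [0, 0, -1], "gripper": 0.65}, {"delta_rot": [0, 0, 0], "slide": [0, 0, -1], "gripper": 0.65}, {"delta_rot": [0, 0, 0], "slide": [0, 0, 0], "gripper": 0.65}, {"delta_rot": [0, 0, 0], "slide": [0, 0, 0.4], "gripper": 0.65}, {"delta_rot": [0, 0, 0], "slide": [0, 0, 0.8], "gripper": 0.65}, {"delta_rot": [0, 0, 0], "slide": [0, 0, 0.8], "gripper": 0.65}]}}

```text
time_s: 3.7
eef_pos: [0.5186, 0.2665, 0.1533]
orientation: [-180.0, -0.1, -159.8]
ft_force: [-0.0, -0.0, 0.3]
grip_width: 0.0703
```

Run:
```python
from h import *
import cv2
s=observe();print(s['eef_pos'],s['ft_force'],s['grip_width'])
t=cams.grab_frame("top")[:,:,::-1];d=cams.grab_frame("side")[:,:,::-1]
f=8
a=cv2.resize(t[140:195,115:165],None,fx=f,fy=f,interpolation=cv2.INTER_CUBIC);b=cv2.resize(d[80:135,210:260],None,fx=f,fy=f,interpolation=cv2.INTER_CUBIC)
cv2.imwrite("pics/g3.png",(255*(np.hstack([a,b])/255.)**.6).astype('uint8'))
```

```text
[0.51856372 0.26647896 0.15334994] [-0.04877689 -0.0083744   0.3351395 ] 0.07026331118064227
```

View pics/g3.png

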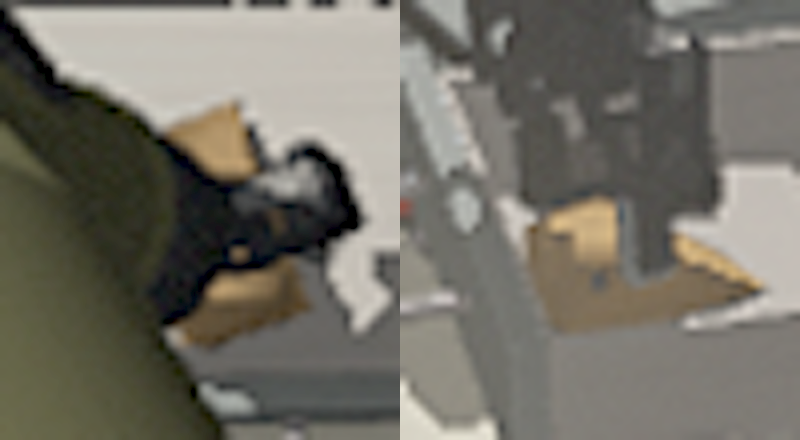

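The near finger's tip is at raw side-view pixel (240.6,114.4), still about level with the chock top, so there is room to go down. I'll feel downwards in small steps.

Emit:
{"op": "drive_tool", "data": {"deltas": [{"delta_rot": [0, 0, 0], "slide": [0, 0, 0.4], "gripper": 0.65}, {"delta_rot": [0, 0, 0], "slide": [0, 0, 0.8], "gripper": 0.65}, {"delta_rot": [0, 0, 0], "slide": [0, 0, 0.8], "gripper": 0.65}]}}

```text
time_s: 4.1
eef_pos: [0.5187, 0.2666, 0.1458]
orientation: [-180.0, -0.1, -159.8]
ft_force: [0.1, 0.4, 0.3]
grip_width: 0.0701
```

Emit:
{"op": "drive_tool", "data": {"deltas": [{"delta_rot": [0, 0, 0], "slide": [0, 0, 0.3], "gripper": 0.65}, {"delta_rot": [0, 0, 0], "slide": [0, 0, 0.6], "gripper": 0.65}, {"delta_rot": [0, 0, 0], "slide": [0, 0, 0.6], "gripper": 0.65}]}}

```text
time_s: 4.4
eef_pos: [0.5188, 0.2667, 0.1399]
orientation: [-180.0, -0.0, -159.8]
ft_force: [-0.0, 0.1, -1.0]
grip_width: 0.0704
```

No contact at TCP z 0.140, so the floor must be near 0.131. That agrees with the earlier touch on the chock top, and it means the side-view heights read about 20 mm high. Down 5 mm more, then close.

Emit:
{"op": "drive_tool", "data": {"deltas": [{"delta_rot": [0, 0, 0], "slide": [0, 0, 0.5], "gripper": 0.65}, {"delta_rot": [0, 0, 0], "slide": [0, 0, 0.5], "gripper": 0.3}, {"delta_rot": [0, 0, 0], "slide": [0, 0, 0.5], "gripper": -0.2}, {"delta_rot": [0, 0, 0], "slide": [0, 0, 0.5], "gripper": -0.2}, {"delta_rot": [0, 0, 0], "slide": [0, 0, 0.5], "gripper": -0.2}], "newtons": 60}}

```text
time_s: 4.9
eef_pos: [0.519, 0.2668, 0.1355]
orientation: [180.0, 0.0, -159.8]
ft_force: [0.3, -0.2, 0.7]
grip_width: 0.0433
```

Gripped at 43 mm. Lifting, and refitting the board from the top view alone.

Emit:
{"op": "drive_tool", "data": {"deltas": [{"delta_rot": [0, 0, 0], "slide": [0, 0, -2], "gripper": -0.2}, {"delta_rot": [0, 0, 0], "slide": [0, 0, -5], "gripper": -0.2}, {"delta_rot": [0, 0, 0], "slide": [0, 0, -9], "gripper": -0.2}, {"delta_rot": [0, 0, 0], "slide": [0, 0, -13], "gripper": -0.2}, {"delta_rot": [0, 0, 0], "slide": [0, 0, -15], "gripper": -0.2}, {"delta_rot": [0, 0, 0], "slide": [0, 0, -15], "gripper": -0.2}]}}

```text
time_s: 5.5
eef_pos: [0.5201, 0.2677, 0.2886]
orientation: [180.0, 0.3, -159.8]
ft_force: [-0.4, 1.0, -1.6]
grip_width: 0.0431
```

Run:
```python
from h import *
import cv2
a=np.radians(10);X=.165*np.cos(a);Z=.165*np.sin(a)
bp=[(X,.1,.0396+Z),(X,-.1,.0396+Z),(-X,.1,.0396-Z),(-X,-.1,.0396-Z)]
T=("top",bp,[(250.5,116.2),(308.5,120.5),(244,212),(301,216.2)]);S=("side",bp,[(333,194),(360,248),(220,222),(227,278.5)])
for o in([T],[S]):
    b,r=fit(o,[.55,-.1,0]);print(b[:2].round(4),np.degrees(b[2]).round(2),r.tolist())
    b,r=fit(o,[.55,-.1,0,0],True);print(b.round(4),r.tolist())
s=observe();p=s['eef_pos'];print(p,s['ft_force'],s['grip_width'])
cv2.imwrite("top_raw1.png",cams.grab_frame("top")[:,:,::-1]);cv2.imwrite("side_raw1.png",cams.grab_frame("side")[:,:,::-1])
t=cv2.imread("top_raw1.png");d=cv2.imread("side_raw1.png");f=6
i=proj("top",p)[0].astype(int);j=proj("side",p)[0].astype(int);print(i,j)
c=[]
for im,k in((t,i),(d,j)):
    x0,y0=k[0]-33,k[1]-33
    q=cv2.resize(im[y0:y0+66,x0:x0+66],None,fx=f,fy=f,interpolation=cv2.INTER_CUBIC)
    cv2.circle(q,(33*f+3,33*f+3),3,(0,0,255),1);c.append(q)
cv2.imwrite("pics/l1.png",(255*(np.hstack(c)/255.)**.6).astype('uint8'))
```

```text
[ 0.5528 -0.1483] -5.01 [[-0.3, 0.1], [0.4, -0.1], [-0.3, 0.1], [0.1, -0.1]]
[ 0.5533 -0.1485 -0.0874 -0.0033] [[-0.2, 0.2], [0.4, 0.0], [-0.2, 0.0], [0.0, -0.3]]
[ 0.5552 -0.1484] -6.45 [[1.5, -0.6], [0.6, -0.6], [-0.5, -0.8], [-1.6, 1.7]]
[ 0.5593 -0.1382 -0.109  -0.0123] [[0.6, 0.1], [-0.6, -0.8], [0.5, -0.3], [-0.3, 1.2]]
[0.52013347 0.26772543 0.28860231] [-0.42420147  1.00666528 -1.61023986] 0.043131251443298636
[131 169] [232  78]
```

View pics/l1.png

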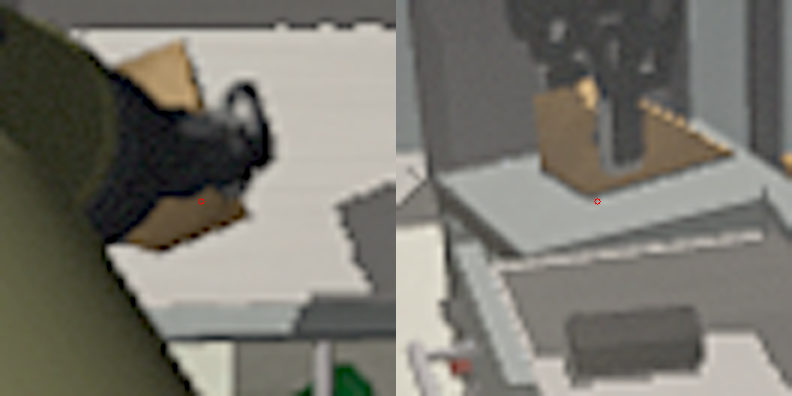

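Run:
```python
from h import *
T=("top",[(.044,-.022,.003),(-.044,-.022,.038),(-.044,.022,.038)],[(128.5,143),(139.2,171.5),(124.7,177.7)])
S=("side",[(.044,-.022,.0015),(-.044,-.022,0),(-.044,.022,0),(-.044,.022,.038)],[(255.3,70.7),(232.2,77),(223.5,72.2),(222.5,60.3)])
for o in([T,S],[S],[T]):
    c,r=fit(o,[.54,.27,.35,.28],True);v=place(c,[(-.025,0,.019)])[0];v[2]+=c[3]
    print(v.round(4),np.degrees(c[2]).round(1),c[3].round(4),r.tolist())
```

```text
[0.5195 0.258  0.3281] 26.1 0.3091 [[0.5, -0.5], [0.2, -1.7], [-0.6, -0.2], [-0.1, -1.6], [-0.3, 0.6], [-0.8, 0.9], [-0.8, -0.1]]
[0.5295 0.3037 0.3095] 21.1 0.2905 [[0.1, -0.9], [-0.7, 0.2], [0.2, 0.4], [0.3, 0.0]]
[0.5181 0.259  0.3249] 26.6 0.3059 [[0.3, 0.3], [0.2, -1.1], [-0.5, 0.5]]
```

```bash
sed -i 's/^B=.*/B=np.array([.5533,-.1484]);BY=np.radians(-5.2)/' h.py
cat >> h.py <<'E'
OT=(R.from_euler("z",BY)*R.from_euler("y",-10,degrees=True)*R.from_euler("ZX",[180,180],degrees=True)).as_euler("xyz",degrees=True)
E
python3 - <<'E'
from h import *
s=observe();p0=s['eef_pos'];o0=[180,0,-159.8]
p0=np.array([.5190,.2668,.2855])
print(OT,s['eef_pos'])
for h in(.14,.04):
    p=slope(-.125,h);print(p,delta(p,OT,p0,o0))
E
```

```text
[180.   10.  174.8] [0.51875008 0.26657212 0.28471587]
[ 0.40649497 -0.1350397   0.15576706] (array([ 24.43, -33.83,  12.97]), array([ 0.0387, -0.1717,  0.4422]))
[ 0.42378832 -0.13661351  0.05728629] (array([ 22.87, -34.57,  22.82]), array([ 0.0387, -0.1717,  0.4422]))
```

Emit:
{"op": "drive_tool", "data": {"deltas": [{"delta_rot": [0, 0, 0.04], "slide": [1.5, -2, 0], "gripper": -0.2}, {"delta_rot": [0.005, -0.02, 0.1], "slide": [4, -5.5, 0], "gripper": -0.2}, {"delta_rot": [0.01, -0.04, 0.16], "slide": [6.7, -9.2, 0], "gripper": -0.2}, {"delta_rot": [0.015, -0.07, 0.22], "slide": [9.4, -13, 0], "gripper": -0.2}, {"delta_rot": [0.02, -0.1, 0.28], "slide": [12.1, -16.8, 0], "gripper": -0.2}, {"delta_rot": [0.03, -0.13, 0.34], "slide": [14.8, -20.6, 0], "gripper": -0.2}, {"delta_rot": [0.0387, -0.1717, 0.4422], "slide": [17.5, -24.4, 1], "gripper": -0.2}, {"delta_rot": [0.0387, -0.1717, 0.4422], "slide": [20.2, -28.2, 4], "gripper": -0.2}, {"delta_rot": [0.0387, -0.1717, 0.4422], "slide": [22.5, -31.3, 7], "gripper": -0.2}, {"delta_rot": [0.0387, -0.1717, 0.4422], "slide": [24.4, -33.8, 10], "gripper": -0.2}]}}

```text
time_s: 6.6
eef_pos: [0.4045, -0.1363, 0.1836]
orientation: [-180.0, 10.0, 174.7]
ft_force: [1.1, 0.7, -0.7]
grip_width: 0.0428
```

Run:
```python
from h import *
s=observe();print(s['eef_pos'],s['orientation'],s['joint_pos'].round(1),s['ft_force'],s['grip_width'])
p0=np.array([.5190,.2668,.2855]);c=p0+Rt([180,0,-159.8]).apply([.244,-.338,.10]);print("cmd",c)
for h in (.06,.03,.01):print(h,delta(slope(-.125,h),OT,c,OT),delta(slope(-.125,h),OT,s['eef_pos'],s['orientation']))
```

```text
[ 0.40453011 -0.13633597  0.18356684] [-179.9668852     9.95060234  174.71020533] [ 15.9   7.2   1.4 123.8  -3.5  39.3 104.5] [ 1.07341965  0.6958195  -0.70602112] 0.0427826305353341
cmd [ 0.40671849 -0.1346634   0.1855    ]
0.06 (array([ 0.53, -0.04, 10.92]), array([0., 0., 0.])) (array([ 0.29,  0.16, 10.77]), array([-0.0008, -0.0009, -0.0015]))
0.03 (array([ 0.53, -0.04, 13.92]), array([0., 0., 0.])) (array([ 0.29,  0.16, 13.77]), array([-0.0008, -0.0009, -0.0015]))
0.01 (array([ 0.53, -0.04, 15.92]), array([0., 0., 0.])) (array([ 0.29,  0.16, 15.77]), array([-0.0008, -0.0009, -0.0015]))
```

Emit:
{"op": "drive_tool", "data": {"deltas": [{"delta_rot": [0, 0, 0], "slide": [0.1, 0, 3], "gripper": -0.2}, {"delta_rot": [0, 0, 0], "slide": [0.3, 0, 7], "gripper": -0.2}, {"delta_rot": [0, 0, 0], "slide": [0.5, 0, 11], "gripper": -0.2}, {"delta_rot": [0, 0, 0], "slide": [0.5, 0, 13.5], "gripper": -0.2}, {"delta_rot": [0, 0, 0], "slide": [0.5, 0, 14], "gripper": -0.2}, {"delta_rot": [0, 0, 0], "slide": [0.5, 0, 14], "gripper": -0.2}]}}

```text
time_s: 7.2
eef_pos: [0.4244, -0.136, 0.0454]
orientation: [180.0, 9.8, 174.8]
ft_force: [0.3, -0.3, -0.4]
grip_width: 0.0429
```

Run:
```python
from h import *
import cv2
s=observe();print(s['eef_pos'],s['orientation'],s['ft_force'],s['grip_width'])
t=cams.grab_frame("top")[:,:,::-1];d=cams.grab_frame("side")[:,:,::-1]
cv2.imwrite("side_raw2.png",d)
f=5
a=cv2.resize(t[130:225,235:315],None,fx=f,fy=f,interpolation=cv2.INTER_CUBIC);b=cv2.resize(d[190:285,210:290],None,fx=f,fy=f,interpolation=cv2.INTER_CUBIC)
cv2.imwrite("pics/b1.png",(255*(np.hstack([a,b])/255.)**.6).astype('uint8'))
```

```text
[ 0.42440789 -0.13597897  0.04541465] [179.95576997   9.77492428 174.76825412] [ 0.28606    -0.28925012 -0.36444624] 0.04290327446559741
```

View pics/b1.png

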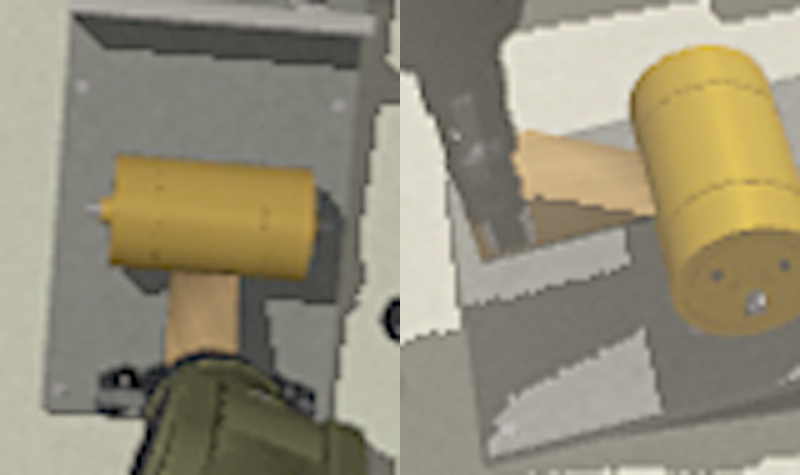

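The chock is parallel to the board and nearly centred: its middle is at x≈205 in the crop against the drum's 212. Its toe is close to the drum, so I back off 10 mm and lower by feel.

Emit:
{"op": "drive_tool", "data": {"deltas": [{"delta_rot": [0, 0, 0], "slide": [0.6, -0.15, 0], "gripper": -0.2}, {"delta_rot": [0, 0, 0], "slide": [1.0, -0.3, 0.3], "gripper": -0.2}, {"delta_rot": [0, 0, 0], "slide": [1.0, -0.3, 1.2], "gripper": -0.2}, {"delta_rot": [0, 0, 0], "slide": [1.0, -0.3, 2.0], "gripper": -0.2}, {"delta_rot": [0, 0, 0], "slide": [1.0, -0.3, 2.2], "gripper": -0.2}, {"delta_rot": [0, 0, 0], "slide": [1.0, -0.3, 2.2], "gripper": -0.2}, {"delta_rot": [0, 0, 0], "slide": [1.0, -0.3, 2.2], "gripper": -0.2}]}}

```text
time_s: 8.0
eef_pos: [0.4197, -0.1388, 0.0228]
orientation: [180.0, 10.0, 174.8]
ft_force: [0.4, -0.5, -1.0]
grip_width: 0.043
```

Emit:
{"op": "drive_tool", "data": {"deltas": [{"delta_rot": [0, 0, 0], "slide": [0, 0, 0.1], "gripper": -0.2}, {"delta_rot": [0, 0, 0], "slide": [0, 0, 0.2], "gripper": -0.2}, {"delta_rot": [0, 0, 0], "slide": [0, 0, 0.2], "gripper": -0.2}]}}

```text
time_s: 8.3
eef_pos: [0.4201, -0.1388, 0.0211]
orientation: [-180.0, 10.0, 174.8]
ft_force: [0.2, -0.1, -0.1]
grip_width: 0.0433
```

Emit:
{"op": "drive_tool", "data": {"deltas": [{"delta_rot": [0, 0, 0], "slide": [0, 0, 0.1], "gripper": -0.2}, {"delta_rot": [0, 0, 0], "slide": [0, 0, 0.15], "gripper": -0.2}, {"delta_rot": [0, 0, 0], "slide": [0, 0, 0.15], "gripper": -0.2}]}}

```text
time_s: 8.6
eef_pos: [0.4202, -0.1388, 0.0197]
orientation: [-180.0, 10.0, 174.8]
ft_force: [-0.2, -0.2, -1.3]
grip_width: 0.0432
```

Emit:
{"op": "drive_tool", "data": {"deltas": [{"delta_rot": [0, 0, 0], "slide": [0, 0, 0.1], "gripper": -0.2}, {"delta_rot": [0, 0, 0], "slide": [0, 0, 0.15], "gripper": -0.2}, {"delta_rot": [0, 0, 0], "slide": [0, 0, 0.15], "gripper": -0.2}]}}

```text
time_s: 8.9
eef_pos: [0.4205, -0.1389, 0.0183]
orientation: [-180.0, 10.0, 174.8]
ft_force: [0.9, 1.2, -1.1]
grip_width: 0.043
```

Emit:
{"op": "drive_tool", "data": {"deltas": [{"delta_rot": [0, 0, 0], "slide": [0, 0, 0.1], "gripper": -0.2}, {"delta_rot": [0, 0, 0], "slide": [0, 0, 0.15], "gripper": -0.2}, {"delta_rot": [0, 0, 0], "slide": [0, 0, 0.15], "gripper": -0.2}]}}

```text
time_s: 9.2
eef_pos: [0.4207, -0.1389, 0.0168]
orientation: [-180.0, 10.0, 174.8]
ft_force: [0.0, -0.7, -0.8]
grip_width: 0.0429
```

Emit:
{"op": "drive_tool", "data": {"deltas": [{"delta_rot": [0, 0, 0], "slide": [0, 0, 0.1], "gripper": -0.2}, {"delta_rot": [0, 0, 0], "slide": [0, 0, 0.2], "gripper": -0.2}, {"delta_rot": [0, 0, 0], "slide": [0, 0, 0.2], "gripper": -0.2}]}}

```text
time_s: 9.5
eef_pos: [0.4211, -0.1389, 0.0148]
orientation: [-180.0, 10.0, 174.8]
ft_force: [-0.1, 1.0, -1.5]
grip_width: 0.0429
```

Emit:
{"op": "drive_tool", "data": {"deltas": [{"delta_rot": [0, 0, 0], "slide": [0, 0, 0.1], "gripper": -0.2}, {"delta_rot": [0, 0, 0], "slide": [0, 0, 0.2], "gripper": -0.2}, {"delta_rot": [0, 0, 0], "slide": [0, 0, 0.2], "gripper": -0.2}]}}

```text
time_s: 9.8
eef_pos: [0.4214, -0.1389, 0.0128]
orientation: [180.0, 10.0, 174.8]
ft_force: [0.2, 0.3, -0.8]
grip_width: 0.0434
```

Run:
```python
from h import *
Rc=R.from_euler("z",BY)*R.from_euler("y",-10,degrees=True)
p=np.array([.4244,-.1360,.0454])
for u in(-.01,0,.01,.02,.03):
    q=[p+Rc.apply([dx,-.022,u]) for dx in(-.019,.069)]
    print(u,proj("side",q).round(1).tolist())
s=observe();print(s['eef_pos'],s['ft_force'])
import cv2
d=cams.grab_frame("side")[:,:,::-1]
b=cv2.resize(d[205:285,200:290],None,fx=8,fy=7,interpolation=cv2.INTER_CUBIC)
cv2.imwrite("pics/b2.png",(255*(b/255.)**.6).astype('uint8'));cv2.imwrite("side_raw3.png",d)
```

```text
-0.01 [[228.2, 249.4], [262.4, 240.6]]
0 [[227.3, 246.9], [261.7, 238.0]]
0.01 [[226.3, 244.3], [261.0, 235.3]]
0.02 [[225.3, 241.7], [260.2, 232.7]]
0.03 [[224.4, 239.0], [259.5, 229.9]]
[ 0.42140433 -0.1389427   0.01284021] [ 0.18060858  0.30430789 -0.83774959]
```

Side-view check: the chock's underside sits about 18 mm above the reported TCP, which matches the drawer observations. That leaves about 14 mm to go down.

Emit:
{"op": "drive_tool", "data": {"deltas": [{"delta_rot": [0, 0, 0], "slide": [0, 0, 0.4], "gripper": -0.2}, {"delta_rot": [0, 0, 0], "slide": [0, 0, 0.7], "gripper": -0.2}, {"delta_rot": [0, 0, 0], "slide": [0, 0, 0.8], "gripper": -0.2}, {"delta_rot": [0, 0, 0], "slide": [0, 0, 0.8], "gripper": -0.2}]}}

```text
time_s: 10.25
eef_pos: [0.4227, -0.139, 0.0049]
orientation: [-180.0, 10.0, 174.8]
ft_force: [0.8, 0.4, -1.6]
grip_width: 0.0433
```

Emit:
{"op": "drive_tool", "data": {"deltas": [{"delta_rot": [0, 0, 0], "slide": [0, 0, 0.1], "gripper": -0.2}, {"delta_rot": [0, 0, 0], "slide": [0, 0, 0.2], "gripper": -0.2}, {"delta_rot": [0, 0, 0], "slide": [0, 0, 0.2], "gripper": -0.2}]}}

```text
time_s: 10.55
eef_pos: [0.4232, -0.1392, 0.003]
orientation: [180.0, 10.0, 174.8]
ft_force: [0.0, -0.6, -0.6]
grip_width: 0.0432
```

Emit:
{"op": "drive_tool", "data": {"deltas": [{"delta_rot": [0, 0, 0], "slide": [0, 0, 0.1], "gripper": -0.2}, {"delta_rot": [0, 0, 0], "slide": [0, 0, 0.2], "gripper": -0.2}, {"delta_rot": [0, 0, 0], "slide": [0, 0, 0.2], "gripper": -0.2}]}}

```text
time_s: 10.85
eef_pos: [0.4235, -0.1392, 0.001]
orientation: [-180.0, 10.0, 174.8]
ft_force: [-0.5, 0.1, -1.1]
grip_width: 0.0431
```

Emit:
{"op": "drive_tool", "data": {"deltas": [{"delta_rot": [0, 0, 0], "slide": [0, 0, 0.1], "gripper": -0.2}, {"delta_rot": [0, 0, 0], "slide": [0, 0, 0.2], "gripper": -0.2}, {"delta_rot": [0, 0, 0], "slide": [0, 0, 0.2], "gripper": -0.2}]}}

```text
time_s: 11.15
eef_pos: [0.4238, -0.1392, -0.001]
orientation: [-180.0, 10.0, 174.8]
ft_force: [-0.1, -1.1, -1.0]
grip_width: 0.0433
```

Emit:
{"op": "drive_tool", "data": {"deltas": [{"delta_rot": [0, 0, 0], "slide": [0, 0, 0.1], "gripper": -0.2}, {"delta_rot": [0, 0, 0], "slide": [0, 0, 0.2], "gripper": -0.2}, {"delta_rot": [0, 0, 0], "slide": [0, 0, 0.2], "gripper": -0.2}]}}

```text
time_s: 11.45
eef_pos: [0.4242, -0.1393, -0.003]
orientation: [-180.0, 10.0, 174.8]
ft_force: [-0.4, -0.4, -1.5]
grip_width: 0.043
```

Emit:
{"op": "drive_tool", "data": {"deltas": [{"delta_rot": [0, 0, 0], "slide": [0, 0, 0.1], "gripper": -0.2}, {"delta_rot": [0, 0, 0], "slide": [0, 0, 0.2], "gripper": -0.2}, {"delta_rot": [0, 0, 0], "slide": [0, 0, 0.2], "gripper": -0.2}]}}

```text
time_s: 11.75
eef_pos: [0.4245, -0.1393, -0.0042]
orientation: [180.0, 10.1, 174.8]
ft_force: [-3.2, 1.8, 13.7]
grip_width: 0.0427
```

Contact: 14 N along the slope normal. I ease off 0.8 mm and slide uphill (tool −x) towards the drum.

Emit:
{"op": "drive_tool", "data": {"deltas": [{"delta_rot": [0, 0, 0], "slide": [0, 0, -0.08], "gripper": -0.2}, {"delta_rot": [0, 0, 0], "slide": [0, 0, -0.08], "gripper": -0.2}, {"delta_rot": [0, 0, 0], "slide": [-0.4, 0, -0.08], "gripper": -0.2}, {"delta_rot": [0, 0, 0], "slide": [-0.8, 0, -0.08], "gripper": -0.2}, {"delta_rot": [0, 0, 0], "slide": [-1.2, 0, -0.08], "gripper": -0.2}, {"delta_rot": [0, 0, 0], "slide": [-1.6, 0, -0.08], "gripper": -0.2}, {"delta_rot": [0, 0, 0], "slide": [-1.9, 0, -0.08], "gripper": -0.2}, {"delta_rot": [0, 0, 0], "slide": [-2.0, 0, -0.08], "gripper": -0.2}, {"delta_rot": [0, 0, 0], "slide": [-2.0, 0, -0.08], "gripper": -0.2}]}}

```text
time_s: 12.65
eef_pos: [0.4442, -0.141, -0.0006]
orientation: [-180.0, 10.0, 174.8]
ft_force: [-0.5, -0.1, -1.2]
grip_width: 0.0432
```

Emit:
{"op": "drive_tool", "data": {"deltas": [{"delta_rot": [0, 0, 0], "slide": [-0.2, 0, 0], "gripper": -0.2}, {"delta_rot": [0, 0, 0], "slide": [-0.4, 0, 0], "gripper": -0.2}, {"delta_rot": [0, 0, 0], "slide": [-0.6, 0, 0], "gripper": -0.2}, {"delta_rot": [0, 0, 0], "slide": [-0.8, 0, 0], "gripper": -0.2}, {"delta_rot": [0, 0, 0], "slide": [-1.0, 0, 0], "gripper": -0.2}, {"delta_rot": [0, 0, 0], "slide": [-1.2, 0, 0], "gripper": -0.2}, {"delta_rot": [0, 0, 0], "slide": [-1.4, 0, 0], "gripper": -0.2}]}}

```text
time_s: 13.35
eef_pos: [0.4541, -0.1415, 0.0011]
orientation: [179.9, 9.7, 174.7]
ft_force: [-13.0, 1.6, 5.0]
grip_width: 0.0433
```

Emit:
{"op": "drive_tool", "data": {"deltas": [{"delta_rot": [0, 0, 0], "slide": [-0.2, 0, 0], "gripper": -0.2}, {"delta_rot": [0, 0, 0], "slide": [-0.4, 0, 0], "gripper": -0.2}, {"delta_rot": [0, 0, 0], "slide": [-0.6, 0, 0], "gripper": -0.2}, {"delta_rot": [0, 0, 0], "slide": [-0.8, 0, 0], "gripper": -0.2}]}}

```text
time_s: 13.75
eef_pos: [0.4612, -0.1417, 0.0024]
orientation: [179.8, 9.6, 174.7]
ft_force: [-14.3, 2.7, 8.0]
grip_width: 0.043
```

The drum is rolling under about 13 N, part of which is sole friction from my 10 N normal load. I ease off the normal load slightly and roll on.

Emit:
{"op": "drive_tool", "data": {"deltas": [{"delta_rot": [0, -0.004, 0], "slide": [-0.3, 0, -0.04], "gripper": -0.2}, {"delta_rot": [0, -0.004, 0], "slide": [-0.6, 0, -0.04], "gripper": -0.2}, {"delta_rot": [0, -0.004, 0], "slide": [-1.0, 0, -0.04], "gripper": -0.2}, {"delta_rot": [0, -0.004, 0], "slide": [-1.4, 0, -0.04], "gripper": -0.2}, {"delta_rot": [0, -0.004, 0], "slide": [-1.8, 0, -0.04], "gripper": -0.2}, {"delta_rot": [0, -0.004, 0], "slide": [-2.1, 0, -0.04], "gripper": -0.2}, {"delta_rot": [0, -0.004, 0], "slide": [-2.4, 0, -0.04], "gripper": -0.2}]}}

```text
time_s: 14.45
eef_pos: [0.4863, -0.1441, 0.0069]
orientation: [179.9, 10.0, 174.8]
ft_force: [-7.8, 1.8, 0.6]
grip_width: 0.0431
```

Emit:
{"op": "drive_tool", "data": {"deltas": [{"delta_rot": [0, 0, 0], "slide": [-0.4, 0, 0], "gripper": -0.2}, {"delta_rot": [0, 0, 0], "slide": [-0.8, 0, 0], "gripper": -0.2}, {"delta_rot": [0, 0, 0], "slide": [-1.2, 0, 0], "gripper": -0.2}, {"delta_rot": [0, 0, 0], "slide": [-1.6, 0, 0], "gripper": -0.2}, {"delta_rot": [0, 0, 0], "slide": [-2.0, 0, 0], "gripper": -0.2}, {"delta_rot": [0, 0, 0], "slide": [-2.4, 0, 0], "gripper": -0.2}, {"delta_rot": [0, 0, 0], "slide": [-2.7, 0, 0], "gripper": -0.2}, {"delta_rot": [0, 0, 0], "slide": [-3.0, 0, 0], "gripper": -0.2}]}}

```text
time_s: 15.25
eef_pos: [0.5157, -0.1468, 0.0121]
orientation: [179.9, 10.0, 174.8]
ft_force: [-7.0, 0.2, -0.5]
grip_width: 0.0434
```

Rolling steadily at about 7 N. Next I estimate the fence position from the first top view: the lower edge of the fence top at (249.75,132)–(310,136.75).

Run:
```python
from h import *
import cv2
for s in(.106,.112,.118,.124,.130):print(s,[proj("top",slope(s,.05,w))[0].round(1).tolist() for w in(.09,0,-.09)],proj("side",slope(s,.05,-.1)).round(1))
t=cv2.imread("top_raw0.png").sum(2)
for c in(256,268,280,292,304):print(c,t[126:146,c].tolist())
```

```text
0.106 [[252.1, 133.1], [279.5, 135.1], [306.8, 137.1]] [[335.4 239. ]]
0.112 [[252.2, 131.3], [279.6, 133.3], [307.0, 135.3]] [[337.9 238.3]]
0.118 [[252.4, 129.4], [279.8, 131.4], [307.1, 133.4]] [[340.4 237.7]]
0.124 [[252.5, 127.6], [279.9, 129.6], [307.3, 131.6]] [[343. 237.]]
0.13 [[252.6, 125.7], [280.0, 127.7], [307.5, 129.7]] [[345.5 236.4]]
256 [220, 219, 237, 332, 352, 364, 262, 120, 81, 86, 92, 86, 85, 73, 211, 235, 223, 218, 230, 229]
268 [232, 225, 213, 233, 329, 351, 357, 262, 121, 79, 88, 89, 93, 85, 71, 206, 230, 229, 226, 221]
280 [221, 218, 221, 211, 231, 321, 349, 357, 244, 102, 82, 94, 88, 86, 83, 70, 212, 243, 227, 219]
292 [207, 206, 191, 171, 202, 211, 315, 341, 356, 217, 82, 81, 85, 89, 84, 91, 78, 209, 230, 221]
304 [218, 211, 216, 221, 216, 206, 233, 320, 339, 355, 214, 85, 81, 86, 91, 89, 82, 72, 206, 229]
```

Fence face ≈ 108 mm uphill, so home is expected at TCP x ≈ 0.541 ± 0.005. I go to about 0.530, then feel in 1 mm steps.

Emit:
{"op": "drive_tool", "data": {"deltas": [{"delta_rot": [0, 0, 0], "slide": [-0.25, 0, 0], "gripper": -0.2}, {"delta_rot": [0, 0, 0], "slide": [-0.5, 0, 0], "gripper": -0.2}, {"delta_rot": [0, 0, 0], "slide": [-0.7, 0, 0], "gripper": -0.2}, {"delta_rot": [0, 0, 0], "slide": [-0.9, 0, 0], "gripper": -0.2}, {"delta_rot": [0, 0, 0], "slide": [-1.1, 0, 0], "gripper": -0.2}, {"delta_rot": [0, 0, 0], "slide": [-1.25, 0, 0], "gripper": -0.2}, {"delta_rot": [0, 0, 0], "slide": [-1.35, 0, 0], "gripper": -0.2}, {"delta_rot": [0, 0, 0], "slide": [-1.4, 0, 0], "gripper": -0.2}]}}

```text
time_s: 16.05
eef_pos: [0.5294, -0.148, 0.0146]
orientation: [179.9, 10.0, 174.8]
ft_force: [-6.6, 0.8, 0.3]
grip_width: 0.0432
```

Emit:
{"op": "drive_tool", "data": {"deltas": [{"delta_rot": [0, 0, 0], "slide": [-0.1, 0, 0], "gripper": -0.2}, {"delta_rot": [0, 0, 0], "slide": [-0.2, 0, 0], "gripper": -0.2}, {"delta_rot": [0, 0, 0], "slide": [-0.3, 0, 0], "gripper": -0.2}]}}

```text
time_s: 16.35
eef_pos: [0.5319, -0.1482, 0.015]
orientation: [179.9, 9.9, 174.7]
ft_force: [-7.8, 1.5, 0.8]
grip_width: 0.0433
```

Emit:
{"op": "drive_tool", "data": {"deltas": [{"delta_rot": [0, 0, 0], "slide": [-0.08, 0, 0], "gripper": -0.2}, {"delta_rot": [0, 0, 0], "slide": [-0.16, 0, 0], "gripper": -0.2}, {"delta_rot": [0, 0, 0], "slide": [-0.24, 0, 0], "gripper": -0.2}]}}

```text
time_s: 16.65
eef_pos: [0.5344, -0.1485, 0.0154]
orientation: [179.9, 9.9, 174.7]
ft_force: [-6.5, 1.2, -0.1]
grip_width: 0.0429
```

Emit:
{"op": "drive_tool", "data": {"deltas": [{"delta_rot": [0, 0, 0], "slide": [-0.06, 0, 0], "gripper": -0.2}, {"delta_rot": [0, 0, 0], "slide": [-0.12, 0, 0], "gripper": -0.2}, {"delta_rot": [0, 0, 0], "slide": [-0.18, 0, 0], "gripper": -0.2}]}}

```text
time_s: 16.95
eef_pos: [0.5361, -0.1487, 0.0158]
orientation: [179.9, 9.9, 174.7]
ft_force: [-7.4, 1.5, -0.4]
grip_width: 0.0432
```

Emit:
{"op": "drive_tool", "data": {"deltas": [{"delta_rot": [0, 0, 0], "slide": [-0.05, 0, 0], "gripper": -0.2}, {"delta_rot": [0, 0, 0], "slide": [-0.1, 0, 0], "gripper": -0.2}, {"delta_rot": [0, 0, 0], "slide": [-0.15, 0, 0], "gripper": -0.2}]}}

```text
time_s: 17.25
eef_pos: [0.5376, -0.1488, 0.016]
orientation: [179.9, 9.9, 174.7]
ft_force: [-8.1, 1.6, -0.3]
grip_width: 0.0431
```

Emit:
{"op": "drive_tool", "data": {"deltas": [{"delta_rot": [0, 0, 0], "slide": [-0.05, 0, 0], "gripper": -0.2}, {"delta_rot": [0, 0, 0], "slide": [-0.1, 0, 0], "gripper": -0.2}, {"delta_rot": [0, 0, 0], "slide": [-0.15, 0, 0], "gripper": -0.2}]}}

```text
time_s: 17.55
eef_pos: [0.5391, -0.1489, 0.0163]
orientation: [179.9, 9.9, 174.8]
ft_force: [-7.0, 0.8, -0.5]
grip_width: 0.0431
```

Emit:
{"op": "drive_tool", "data": {"deltas": [{"delta_rot": [0, 0, 0], "slide": [-0.05, 0, 0], "gripper": -0.2}, {"delta_rot": [0, 0, 0], "slide": [-0.1, 0, 0], "gripper": -0.2}, {"delta_rot": [0, 0, 0], "slide": [-0.15, 0, 0], "gripper": -0.2}]}}

```text
time_s: 17.85
eef_pos: [0.5405, -0.149, 0.0166]
orientation: [179.9, 9.9, 174.7]
ft_force: [-8.4, 1.5, 0.9]
grip_width: 0.0432
```

Emit:
{"op": "drive_tool", "data": {"deltas": [{"delta_rot": [0, 0, 0], "slide": [-0.05, 0, 0], "gripper": -0.2}, {"delta_rot": [0, 0, 0], "slide": [-0.1, 0, 0], "gripper": -0.2}, {"delta_rot": [0, 0, 0], "slide": [-0.15, 0, 0], "gripper": -0.2}]}}

```text
time_s: 18.15
eef_pos: [0.5419, -0.1492, 0.0168]
orientation: [179.9, 9.9, 174.7]
ft_force: [-8.6, 1.3, 0.4]
grip_width: 0.0428
```

Emit:
{"op": "drive_tool", "data": {"deltas": [{"delta_rot": [0, 0, 0], "slide": [-0.05, 0, 0], "gripper": -0.2}, {"delta_rot": [0, 0, 0], "slide": [-0.1, 0, 0], "gripper": -0.2}, {"delta_rot": [0, 0, 0], "slide": [-0.15, 0, 0], "gripper": -0.2}]}}

```text
time_s: 18.45
eef_pos: [0.5419, -0.1491, 0.0168]
orientation: [179.8, 9.8, 174.7]
ft_force: [-13.8, 2.3, 3.3]
grip_width: 0.0431
```

The TCP stopped at x=0.5419 while the force rose to 13 N: the drum is on the fence. I let it settle and average the readings.

Emit:
{"op": "drive_tool", "data": {"deltas": [{"delta_rot": [0, 0, 0], "slide": [0, 0, 0], "gripper": -0.2}, {"delta_rot": [0, 0, 0], "slide": [0, 0, 0], "gripper": -0.2}]}}

```text
time_s: 18.65
eef_pos: [0.5419, -0.1491, 0.0167]
orientation: [179.8, 9.8, 174.7]
ft_force: [-12.3, 1.6, 3.1]
grip_width: 0.0432
```

Emit:
{"op": "drive_tool", "data": {"deltas": [{"delta_rot": [0, 0, 0], "slide": [-0.05, 0, 0], "gripper": -0.2}, {"delta_rot": [0, 0, 0], "slide": [-0.1, 0, 0], "gripper": -0.2}, {"delta_rot": [0, 0, 0], "slide": [-0.1, 0, 0], "gripper": -0.2}]}}

```text
time_s: 18.95
eef_pos: [0.5419, -0.1491, 0.0168]
orientation: [179.8, 9.7, 174.7]
ft_force: [-14.9, 2.9, 4.7]
grip_width: 0.0429
```

Emit:
{"op": "drive_tool", "data": {"deltas": [{"delta_rot": [0, 0, 0], "slide": [-0.06, 0, 0], "gripper": -0.2}, {"delta_rot": [0, 0, 0], "slide": [-0.12, 0, 0], "gripper": -0.2}, {"delta_rot": [0, 0, 0], "slide": [-0.16, 0, 0], "gripper": -0.2}, {"delta_rot": [0, 0, 0], "slide": [-0.16, 0, 0], "gripper": -0.2}]}}

```text
time_s: 19.35
eef_pos: [0.5418, -0.149, 0.0168]
orientation: [179.8, 9.6, 174.7]
ft_force: [-20.6, 2.6, 9.0]
grip_width: 0.0432
```

Push is now about 19 N along the slope, against about 7.5 N while rolling, so roughly +11.5 N. Release now.

Emit:
{"op": "drive_tool", "data": {"deltas": [{"delta_rot": [0, 0, 0], "slide": [0, 0, 0], "gripper": 0.3}, {"delta_rot": [0, 0, 0], "slide": [0.15, 0, -0.05], "gripper": 0.35}, {"delta_rot": [0, 0, 0], "slide": [0.35, 0, -0.1], "gripper": 0.35}, {"delta_rot": [0, 0, 0], "slide": [0.35, 0, -0.1], "gripper": 0.35}, {"delta_rot": [0, 0, 0], "slide": [0.35, 0, -0.1], "gripper": 0.35}]}}

```text
time_s: 19.85
eef_pos: [0.5459, -0.1504, 0.0192]
orientation: [-180.0, 10.3, 174.8]
ft_force: [0.5, 1.1, -0.4]
grip_width: 0.0577
```

Emit:
{"op": "drive_tool", "data": {"deltas": [{"delta_rot": [0, 0, 0], "slide": [0.4, 0, 0], "gripper": 0.35}, {"delta_rot": [0, 0, 0], "slide": [0.8, 0, -0.5], "gripper": 0.35}, {"delta_rot": [0, 0, 0], "slide": [0.8, 0, -2], "gripper": 0.35}, {"delta_rot": [0, 0, 0], "slide": [0.8, 0, -4], "gripper": 0.35}, {"delta_rot": [0, 0, 0], "slide": [1.5, 0, -7], "gripper": 0.35}, {"delta_rot": [0, 0, 0], "slide": [4, 0, -11], "gripper": 0.35}, {"delta_rot": [0, 0, 0], "slide": [6, 0, -15], "gripper": 0.35}, {"delta_rot": [0, 0, 0], "slide": [7, 0, -18], "gripper": 0.35}]}}

```text
time_s: 20.65
eef_pos: [0.4424, -0.1415, 0.185]
orientation: [179.9, 10.2, 174.6]
ft_force: [0.7, 1.2, 0.7]
grip_width: 0.0575
```

Run:
```python
from h import *
import cv2
s=observe();print(s['eef_pos'],s['ft_force'],s['time_s'])
t=cams.grab_frame("top")[:,:,::-1];d=cams.grab_frame("side")[:,:,::-1]
f=4
a=cv2.resize(t[110:225,235:315],None,fx=f,fy=f,interpolation=cv2.INTER_CUBIC);b=cv2.resize(d[175:290,215:365-35],None,fx=f,fy=f,interpolation=cv2.INTER_CUBIC)
cv2.imwrite("pics/f1.png",(255*(np.hstack([a,b])/255.)**.6).astype('uint8'));cv2.imwrite("top_rawf.png",t);cv2.imwrite("side_rawf.png",d)
```

```text
[ 0.44237483 -0.14149752  0.18498561] [0.65839538 1.1682468  0.73409631] 20.65
```

View pics/f1.png

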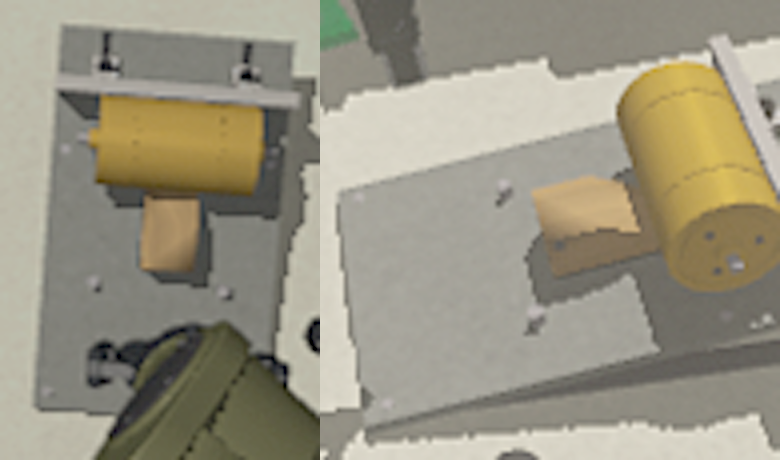

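The drum (top view, crop (180,145)) is against the fence, and the flat chock (170,235) is holding it. The pegs are free and the gripper is clear. One stability check, with a second of hold, before handing in.

Emit:
{"op": "drive_tool", "data": {"deltas": [{"delta_rot": [0, 0, 0], "slide": [0, 0, -1], "gripper": 0.35}, {"delta_rot": [0, 0, 0], "slide": [0, 0, -2], "gripper": 0.35}, {"delta_rot": [0, 0, 0], "slide": [0, 0, -2], "gripper": 0.35}, {"delta_rot": [0, 0, 0], "slide": [0, 0, -2], "gripper": 0.35}, {"delta_rot": [0, 0, 0], "slide": [0, 0, -2], "gripper": 0.35}, {"delta_rot": [0, 0, 0], "slide": [0, 0, -2], "gripper": 0.35}, {"delta_rot": [0, 0, 0], "slide": [0, 0, -2], "gripper": 0.35}, {"delta_rot": [0, 0, 0], "slide": [0, 0, -2], "gripper": 0.35}]}}

```text
time_s: 21.55
eef_pos: [0.4415, -0.1409, 0.2032]
orientation: [-180.0, 10.2, 174.8]
ft_force: [0.0, 0.3, -0.2]
grip_width: 0.0575
```

Run:
```python
from h import *
import cv2
t=cams.grab_frame("top")[:,:,::-1];a=cv2.imread("top_rawf.png")
d=cams.grab_frame("side")[:,:,::-1];b=cv2.imread("side_rawf.png")
print("max change: top",cv2.absdiff(t[130:180,245:310].copy(),a[130:180,245:310]).max(),"side",cv2.absdiff(d[185:250,265:335].copy(),b[185:250,265:335]).max())
s=observe();print(s['time_s'],s['ft_force'])
print(robot.sign_off())
```

```text
max change: top 5 side 7
21.65 [ 0.12419416 -0.1641554  -0.05645897]
the job is handed in; nothing more can be done
None
```

The brass drum is home against the back fence, the wooden chock alone holds it there, and the job is handed in at 21.65 s.

**What I did:** I took the wooden chock from the drawer and set it flat on the board, thin end uphill. I pushed it under the drum until the drum rolled off its pegs and touched the fence. Rolling took about 7.5 N. I pressed on to about 19 N along the slope, so roughly 11.5 N more, then opened the gripper and backed away.

**Last checks:**
- The final pictures show the drum against the fence, the chock flat beneath it, the pegs clear and the gripper touching nothing.
- About a second later, the drum and chock area had not changed in either camera view, beyond image noise. The wrist force was about zero.

**What went wrong or disagreed:**
- **First grasp:** it closed above the chock. The fingertips touched its top with 5 N and I had to go lower.
- **Height mismatch:** the reported tool point read about 18–20 mm lower than the pictures implied, so I set the final heights by touch.
- **Centring:** the chock sits a few millimetres left of the drum's middle.
- **Fence force:** I did not measure it directly. The figure comes from the wrist force, and I was also pressing the chock down with about 12 N at the end.

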